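# Set the well block on the tilted stand

### The job

Put the pale grey-white well block on the tilted steel stand, wells up and lengthwise down the slope, about midway across it, so that it lies flat on the face with one short end resting against the blue ledge at the bottom; either end may be the lower one. Set it down gently rather than dropping it, let go, and leave the blue well block and the bottle where they are.

Things in the scene. Friction and masses are not known exactly. Their poses are not given: they have to be found in the camera images.
- block_center (a point): The pale grey-white well block to be placed: rigid plastic, 116 mm long (its x), 46 mm wide (its y), 28 mm high (its z, wells up), with 4 by 12 dark round wells on top; about 60 to 130 g. It starts flat on the bench. This point is its centre, 14 mm above its underside.
- deck: Slippery steel face of the fixed stand, 22 deg slope falling roughly towards the robot; 100 mm wide, 156 mm long, no side rails. Blue ledge across its low end, 8 mm thick, 12 mm proud. Origin: on the face at the ledge's uphill side, midway across, 30 mm above bench; x up the slope, y level across, z out of the face. A block let go slides down to the ledge; seated centre: x 58, y 0, z 14 mm.
- blue_block_center (a point): The other well block, dark blue, same shape and size (116 x 46 x 28 mm); to be left alone. This point is its centre, 14 mm above its underside; x along its length, z up.
- bottle_center (a point): A loose upright pale glass bottle with a red band and a black cap, 71 mm across and 144 mm high; to be left alone. This point is on its axis, half-way up (72 mm above the bench).
Things that resemble listed ones, but are neither listed nor needed, are in the scene too. What is shaped like the part that bears deck but orange is not meant. Of the things that look like the part that bears block_center, take the one that is farthest from the robot's base at the start.

How it is judged (in metres and radians):
At the end, for the whole second after the job is handed in: The pale block lies flat on the tilted face (6 degrees), wells up, its lower short end within 10 mm of the ledge, lengthwise down the slope within 10 degrees, within 20 mm of midway across, at rest and let go; blue block and bottle within 20 mm of their starts (x of block_center in the frame of deck between 0.048 and 0.068 m and y of block_center in the frame of deck between -0.02 and 0.02 m and z of block_center in the frame of deck between 0.009 and 0.019 m and angle between the x axis of block_center and the x axis of deck, either way round below 0.18 rad and angle between the z axis of block_center and the z axis of deck, either way round below 0.1 rad and angle between block_center's own z axis and vertical below 0.8 rad and linear speed of block below 0.02 m/s and distance of each of blue_block_center, bottle_center from where it was at the start of the episode below 0.02 m); the robot touches nothing.
It fails at once if the block is pressed or slammed onto the stand with over 60 N (contact force between block and deck above 60 N).
It fails at once if the block is dropped or thrown: it falls freely, out of the fingers, for more than about 2 cm (0.6 m/s) (linear speed of block above 0.6 m/s and contact force between the fingers and block below 0.1 N).
It fails at once if the blue block is moved by more than 20 mm (distance of blue_block_center from where it was at the start of the episode above 0.02 m).
It fails at once if the bottle is moved by more than 20 mm or knocked over (distance of bottle_center from where it was at the start of the episode above 0.02 m).
It also fails if it takes over 40 s, if anything falls off the work surface, if the arm or the gripper's body presses on something with over 40 N, if the wrist force passes 120 N, or if a joint passes its speed limit or range.

### The arm

A 6-joint arm with a two-finger parallel gripper is mounted at the origin on the work surface. World frame = base frame: x ahead of the robot, y to its left, z up, the work surface at z = 0. Lengths are in m, angles in degrees, forces in N, time in s.
With the tool pointing down it reaches from about 0.275 to 1 m from the base axis. Payload 8.4 kg.
Tool frame: the origin (TCP) lies midway between the tips of the shut fingers; the grasp point (between the pads) lies 19 mm behind it; z points along the fingers, y is the direction in which the jaws open and shut (so a half turn about z gives the same grasp; the last joint's range is limited). The gripper opens to 85 mm and grips with 20 to 120 N. Pads are 22 mm wide; open, the fingers measure 114 mm over their backs; the gripper's body (76 mm by 85 mm) begins 54 mm behind the grasp point. The pads swing forward as they close: fully open they stand 13 mm farther back than shut.
Start: joints at [76.41, 20.225, 93.587, -0, 66.188, -0.138], TCP at [0.145, 0.608, 0.208] pointing down, gripper open.
Joint ranges: [-150.9, 150.9], [-52.94, 120.26], [3.33, 152.33], [-74.26, 254.26], [0, 154.13], [-172.89, 172.89]. Speed limits (degrees/s): [127.2, 127.2, 159.86, 180, 180, 180].

### API

Orientations are given as a 3x3 rotation matrix whose columns are the frame's x, y, z axes.
In Python, from plant import bot, imaging, finder gives the robot as it stands. The module is installed in compiled form; this text tells all that it offers.
- The arm moves only by the tool step_arm, never from a script. Its argument "motion" is a list that holds one entry, the list of rows, each a list of 5 numbers: the opening, from -1 (shut) to 1 (fully open), then the shift along the tool's x, y, z in cm, then the turn about the tool's z in rad. A call has 1 to 20 rows; each row shifts and turns the commanded pose from where the row before left it, along the tool's axes as they then stand; what a row does not reach is not made up. A row lasts 1/8 s, in which the tool goes at most 62.5 mm and 10.7 degrees, less where a joint would pass 70% of its speed; a pose out of reach is approached as far as the arm can. A call is refused whole if a number of a shift passes 6.25 or a number of a turn 0.188, either way. A call with a gripper value outside its range is refused whole. The fingers move at their own pace and stop on an object; the grip force is fixed at half the most. Time passes only in rows, so rows that do not move let the fingers close. It gives the time, the measured TCP pose, the force and the opening at its end, in the units of the state.
- bot.get_obs(): the state, without advancing time (a new reading comes with each control period).
- imaging.grab_frame(name): name is "side" or "top"; returns the picture (480x640x3 uint8, red, green, blue); there is no depth.
- imaging.camera_info(name): a dict with "vfov" (degrees; the focal length in pixels is half the picture's height over the tangent of half this angle, whatever the lens; pixels are square), "cx", "cy" (the principal point, pixels), "extrinsics" (4x4, takes a point from camera to world coordinates). Camera axes: x right, y down, z forward; pixel columns grow to the right and rows downward; lengths in m; the calibration is good to about 2 mm. A picture is of the moment at which its call begins. camera_info takes no time and is no camera call.
- bot.close_job(): hands the job in, once; it reports no verdict.
Trained networks look in the newest picture that a camera, given by its name, has taken for a name from the list of things; names that differ only in an ending like _2 or _b are one class to them, and where a whole thing is asked for, a point or a joint stands for the part that bears it (a point fixed in the world has none). Each returns a list of dicts, best first, with "confidence" (0 to 1); they miss things now and then, are a little off and sometimes report something else, mostly with a low value. They report only what shows in the picture. A call takes as long as a camera call. They do not tell look-alikes from the thing itself.
- finder.find_in(camera, label): "point" ([column, row] in pixels, amid what is visible of it).
- finder.outline_of(camera, label): "region" (480x640 bool, what is visible of it) and "point" ([column, row] in pixels, amid what is visible of it).
The state is a dict: "clock": time; "joints": joint angles; "dq": joint speeds; "joint_torque": joint torques, N m; "tcp_pos": TCP position; "orientation": TCP orientation; "force": force on the tool from outside, world axes, zero at the start; "torque": the same for the moment, N m; "width": opening from 0.0 (shut) to 1.0 (fully open).
Only numpy, scipy, OpenCV 4.12 (cv2) and the standard library are available. Lean on these libraries where they do the work, as an engineer would, in place of code of your own. Each camera call takes 0.05 s, during which the arm holds its last target. There are 200 camera calls.

## Working session

There is one attempt and no reset: what is moved stays moved. The work goes in short steps, Python scripts to look and compute and a tool call to move; the robot and the scene stay as the last step left them, time stands still between calls to the robot, and variables do not carry over. Pictures are saved under pics/ and viewed, about 8 in all and at most 12, crops included, and the job is handed in when it is done.

Besides the shell and the picture viewer there is one more tool, called after "Emit:" as name([rows], argument=value, ...), one row to a line, values as JSON. step_arm: Moves the arm, as the interface text tells. Its arguments: {"type":"object","properties":{"motion":{"type":"array"}},"required":["motion"]}

```bash
mkdir -p pics; python3 - <<'E'
from plant import bot,imaging,finder
import cv2,numpy as np
for c in("side","top"):
    im=imaging.grab_frame(c);cv2.imwrite(f"pics/{c}0.png",im[:,:,::-1])
    i=imaging.camera_info(c);print(c,i["vfov"],i["cx"],i["cy"],np.round(i["extrinsics"],4).tolist(),[k for k in i])
    for l in("block_center","deck","blue_block_center","bottle_center"):
        print(l,[(np.round(d["point"]).tolist(),round(d["confidence"],2)) for d in finder.find_in(c,l)])
o=bot.get_obs();print({k:np.round(v,3).tolist() for k,v in o.items()})
E
```

```text
side 48.01424494853981 320.13985414614484 237.6291329520164 [[0.9673, -0.1753, 0.1831, 0.394], [-0.2534, -0.6865, 0.6816, -0.7008], [0.0062, -0.7057, -0.7085, 0.8523], [0.0, 0.0, 0.0, 1.0]] ['vfov', 'cx', 'cy', 'extrinsics']
block_center [([230.0, 280.0], 0.94), ([271.0, 322.0], 0.57)]
deck [([271.0, 197.0], 0.75), ([266.0, 149.0], 0.6)]
blue_block_center [([331.0, 429.0], 0.74)]
bottle_center [([437.0, 320.0], 0.95)]
top 44.907250893958434 317.00784182885025 240.9852263192888 [[0.0133, -0.9965, 0.0824, 0.485], [-0.9998, -0.0119, 0.0174, 0.0194], [-0.0164, -0.0826, -0.9964, 1.1768], [0.0, 0.0, 0.0, 1.0]] ['vfov', 'cx', 'cy', 'extrinsics']
block_center [([314.0, 336.0], 0.85), ([384.0, 303.0], 0.63)]
deck [([224.0, 269.0], 0.95), ([131.0, 254.0], 0.63)]
blue_block_center [([501.0, 274.0], 0.82)]
bottle_center [([440.0, 155.0], 0.62)]
{'clock': 0.5, 'joints': [76.408, 20.228, 93.588, 0.002, 66.188, -0.138], 'dq': [0.064, -0.026, 0.024, -0.046, -0.083, -0.004], 'joint_torque': [-0.0, -60.469, -34.219, 0.0, 0.002, 0.0], 'tcp_pos': [0.145, 0.608, 0.208], 'orientation': [[-0.973, 0.233, -0.0], [0.233, 0.973, -0.0], [0.0, -0.0, -1.0]], 'force': [-0.475, -0.072, 0.744], 'torque': [-0.008, -0.003, -0.002], 'width': 1.002}
```

View pics/side0.png

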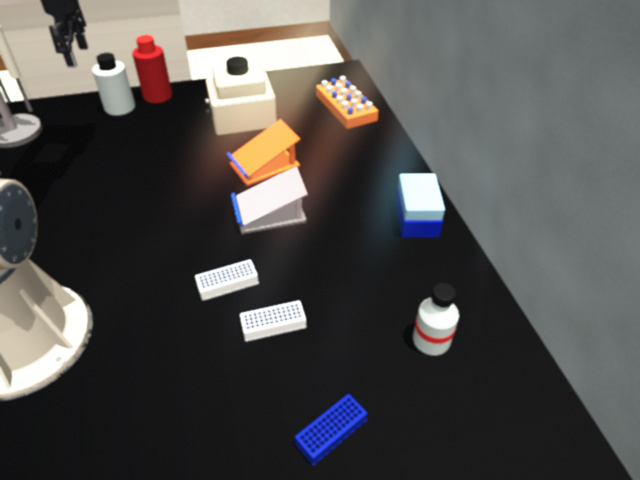

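View pics/top0.png

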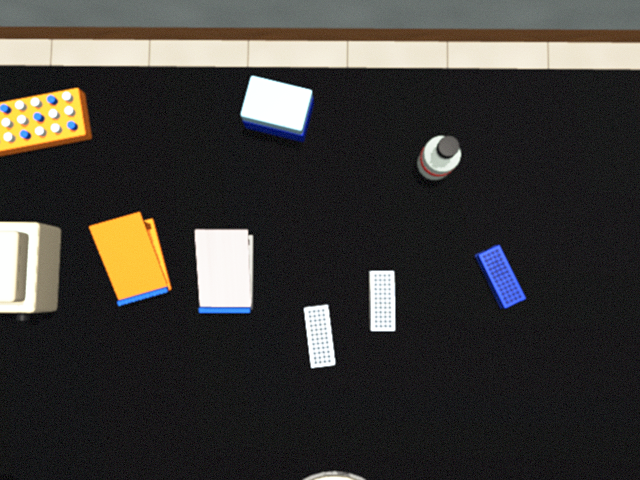

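Top view: the pale candidates are at (320,336) and (382,300); side view: (228,280) and (273,320). The steel stand is at (223,270) top, the orange decoy at (131,257). Next I'll compute positions and check a crop.

```bash
cat > h.py <<'E'
import numpy as np,cv2
from plant import bot,imaging,finder
def cam(n):
    i=imaging.camera_info(n);return 240/np.tan(np.radians(i["vfov"]/2)),i["cx"],i["cy"],np.array(i["extrinsics"])
def ray(n,p):
    f,cx,cy,E=cam(n);d=E[:3,:3]@[(p[0]-cx)/f,(p[1]-cy)/f,1];return E[:3,3],d
def onz(n,p,z):
    o,d=ray(n,p);return o+d*(z-o[2])/d[2]
def proj(n,P):
    f,cx,cy,E=cam(n);q=(np.atleast_2d(P)-E[:3,3])@E[:3,:3];return q[:,:2]/q[:,2:]*f+[cx,cy]
def tri(ps,pt):
    A=[];b=[]
    for n,p in(("side",ps),("top",pt)):
        o,d=ray(n,p);d=d/np.linalg.norm(d);M=np.eye(3)-np.outer(d,d);A.append(M);b.append(M@o)
    A=np.vstack(A);b=np.hstack(b);x,r,*_=np.linalg.lstsq(A,b,rcond=None);return x,float(np.sqrt(r[0]))
E
python3 - <<'E'
from h import *
for c in("side","top"):
    im=imaging.grab_frame(c)
    for l in("block_center","deck"):
        for d in finder.outline_of(c,l):
            r=d["region"].astype(np.uint8);p=d["point"]
            R=cv2.minAreaRect(cv2.findNonZero(r));
            cn=cv2.findContours(r,0,2)[0];cn=max(cn,key=cv2.contourArea);q=cv2.approxPolyDP(cn,3,True)[:,0]
            print(c,l,round(d["confidence"],2),np.round(p,1),"rect",np.round(R[0],1),np.round(R[1],1),round(R[2],1),q.tolist(),"z28",onz(c,p,.028).round(3),"r",np.linalg.norm(onz(c,p,.02)[:2]).round(3))
a=cv2.imread("pics/top0.png")[210:380,180:420];b=cv2.imread("pics/side0.png")[150:350,180:320]
A=cv2.resize(a,None,fx=2,fy=2,interpolation=2);B=cv2.resize(b,None,fx=2,fy=2,interpolation=2)
o=np.zeros((400,770,3),np.uint8);o[:340,:480]=A;o[:,490:770]=B;cv2.imwrite("pics/crop.png",o)
E
```

```text
side block_center 0.81 [223.6 280.7] rect [227.  279.4] [25.3 59.1] 74.1 [[250, 261], [198, 275], [202, 297], [256, 284]] z28 [0.389 0.022 0.028] r 0.391
side block_center 0.75 [270.1 317.6] rect [272.9 320.6] [29.1 63.8] 77.7 [[299, 302], [242, 313], [245, 339], [304, 327]] z28 [ 0.462 -0.09   0.028] r 0.47
side deck 0.96 [269.2 196.6] rect [268.4 196.5] [33.2 75.5] 66.1 [[296, 167], [238, 196], [233, 194], [242, 226], [306, 195]] z28 [0.526 0.252 0.028] r 0.589
side deck 0.69 [265.7 148.2] rect [264.6 147.7] [30.2 67.6] 55.3 [[281, 120], [229, 154], [246, 176], [299, 140]] z28 [0.553 0.443 0.028] r 0.717
top block_center 0.97 [315.  334.2] rect [319.4 335.3] [60.3 24.8] 82.2 [[326, 305], [305, 309], [314, 366], [333, 362]] z28 [0.397 0.041 0.028] r 0.398
top block_center 0.91 [385.7 300.3] rect [382.4 299.6] [59.  24.9] 88.2 [[391, 270], [370, 272], [371, 325], [376, 329], [393, 327]] z28 [ 0.465 -0.097  0.028] r 0.475
top deck 0.65 [224.  270.3] rect [223.4 270. ] [83.5 53.2] 88.3 [[198, 229], [200, 310], [249, 311], [247, 230]] z28 [0.519 0.223 0.028] r 0.566
top deck 0.6 [129.4 256.3] rect [129.5 257.9] [87.3 53.6] 69.4 [[140, 212], [91, 226], [119, 304], [168, 289]] z28 [0.545 0.413 0.028] r 0.686
```

View pics/crop.png

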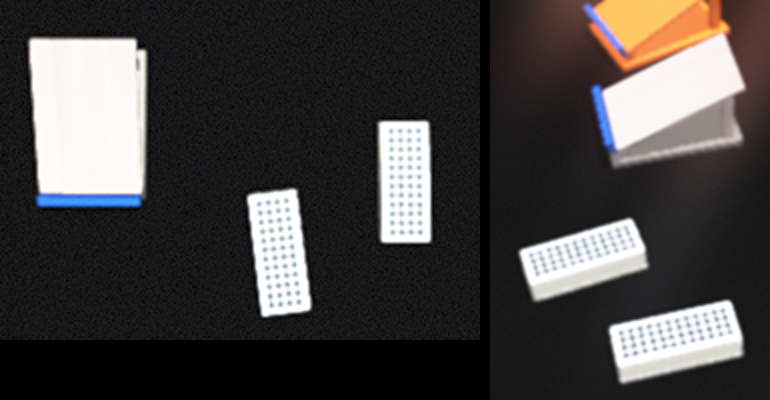

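The crop shows two alike white blocks; the right-hand one at top (382,300) is farther from the base (0.47 m against 0.39 m), so I take that. Now I'll fit the poses from the corners.

```bash
cat >> h.py <<'E'
from scipy.optimize import least_squares
def Rz(a):c,s=np.cos(a),np.sin(a);return np.array([[c,-s,0],[s,c,0],[0,0,1.]])
def Ry(a):c,s=np.cos(a),np.sin(a);return np.array([[c,0,s],[0,1,0],[-s,0,c]])
S=np.radians(22)
def deckT(p): return Rz(p[2])@Ry(-S),np.array([p[0],p[1],.03])
E
python3 - <<'E'
from h import *
fc=np.array([[156,50,0],[156,-50,0],[0,-50,0],[0,50,0]])/1e3
T=[[195,229.5],[247.5,229.5],[251,307],[198.5,307]];Sd=[[296.5,167.5],[307,195],[242.5,225.5],[236.5,196.5]]
def f(p):
    R,t=deckT(p);P=fc@R.T+t;return np.r_[(proj("top",P)-T).ravel(),(proj("side",P)-Sd).ravel()]
r=least_squares(f,[.45,.22,0],loss="soft_l1");print("deck",r.x.round(4),f(r.x).round(1))
bc=np.array([[58,23,14],[58,-23,14],[-58,-23,14],[-58,23,14],[-58,-23,-14],[58,-23,-14]])/1e3
T=[[369.5,271],[395,271],[395.5,331],[370.5,331]]; Sd=[[299,301],[306,319],[246,331.5],[240,313],[245,341],[306.5,328]]
def g(p):
    P=bc@Rz(p[2]).T+[p[0],p[1],.014];return np.r_[(proj("top",P)[:4]-T).ravel(),(proj("side",P)-Sd).ravel()]
q=least_squares(g,[.46,-.09,0],loss="soft_l1");print("block",q.x.round(4),g(q.x).round(1))
bl=finder  # blue & bottle reference
print("bottle",onz("top",[438,165],.0).round(3),"blue",onz("top",[500,276],.028).round(3))
E
```

```text
deck [0.4501 0.219  0.0009] [ 0.1 -0.4  0.4  0.2 -0.7 -1.1  1.1 -1.8 -0.9 -0.3 -1.1 -0.3 -0.2  0.
 -0.9  0.2]
block [ 0.4663 -0.0888  0.0166] [-0.  -1.1 -2.2 -1.2 -1.8 -1.8 -0.4 -1.8  0.1 -0.  -0.9  0.7 -2.2  1.9
 -0.4  0.8  0.2  1.1 -1.2  0.5]
bottle [ 0.741 -0.206  0.   ] blue [ 0.515 -0.321  0.028]
```

Emit:
step_arm([
  [[1,0,0,0,-0.127],[1,0,0,0,-0.126],[1,-1.93,-4.39,0,0],[1,-1.93,-4.39,0,0],[1,-1.93,-4.39,0,0],[1,-1.93,-4.39,0,0],[1,-1.93,-4.39,0,0],[1,-1.93,-4.39,0,0],[1,-1.93,-4.39,0,0],[1,-1.93,-4.39,0,0],[1,-1.93,-4.39,0,0],[1,-1.93,-4.39,0,0],[1,-1.93,-4.39,0,0],[1,-1.93,-4.39,0,0],[1,-1.93,-4.39,0,0],[1,-1.93,-4.39,0,0],[1,-1.93,-4.39,0,0],[1,-1.93,-4.39,0,0]],
])

```text
clock: 3.05
tcp_pos: [0.4675, -0.0905, 0.208]
orientation: [[-1.0, -0.018, 0.001], [-0.018, 1.0, 0.0], [-0.001, -0.0, -1.0]]
force: [0.5, 1.1, 0.8]
width: 1.002
```

Emit:
step_arm([
  [[1,0,0,4.5,0],[1,0,0,4.5,0],[1,0,0,4.0,0],[1,0,0,3.0,0],[1,0,0,2.0,0],[1,0,0,1.5,0],[1,0,0,0.8,0],[1,0,0,0,0]],
])

```text
clock: 4.05
tcp_pos: [0.4669, -0.0888, 0.0047]
orientation: [[-1.0, -0.018, -0.0], [-0.018, 1.0, 0.0], [0.0, 0.0, -1.0]]
force: [0.4, -0.2, 0.5]
width: 1.001
```

```bash
python3 - <<'E'
from h import *
a=imaging.grab_frame("side")[260:380,200:360,::-1];cv2.imwrite("pics/g1.png",cv2.resize(a,None,fx=4,fy=4,interpolation=2))
E
```

```text
(no output)
```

View pics/g1.png

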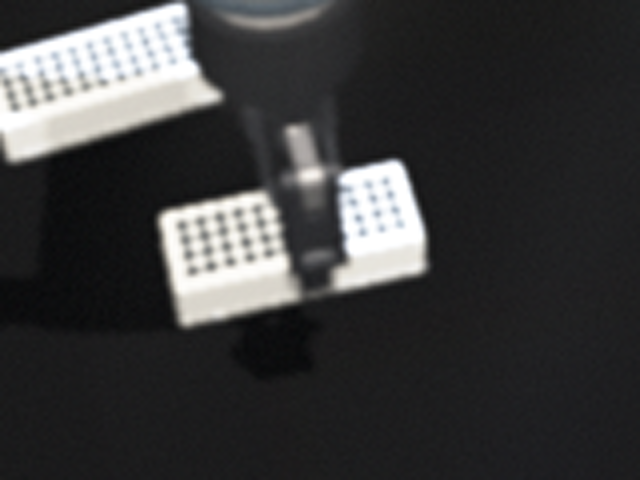

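The finger straddles the block near mid-length, with its tip at crop (313,270). Closing the gripper.

Emit:
step_arm([
  [[-1,0,0,0,0],[-1,0,0,0,0],[-1,0,0,0,0],[-1,0,0,0,0],[-1,0,0,0,0],[-1,0,0,0,0],[-1,0,0,0,0],[-1,0,0,0,0]],
])

```text
clock: 5.1
tcp_pos: [0.4669, -0.0888, 0.0048]
orientation: [[-1.0, -0.018, -0.0], [-0.018, 1.0, -0.0], [0.0, 0.0, -1.0]]
force: [0.2, 0.5, 0.4]
width: -0.003
```

```bash
python3 - <<'E'
from h import *
a=imaging.grab_frame("side")[260:380,200:360,::-1];b=imaging.grab_frame("top")[230:350,300:460,::-1]
cv2.imwrite("pics/g2.png",np.vstack([cv2.resize(x,None,fx=2.4,fy=2.4,interpolation=2) for x in(a,b)]))
print(bot.get_obs()["width"])
E
```

```text
-0.002362603203080935
```

View pics/g2.png

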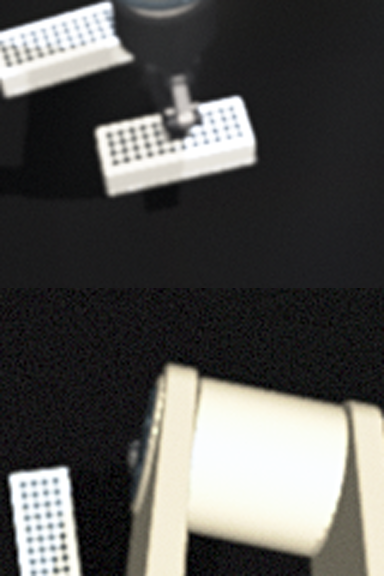

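```bash
python3 - <<'E'
from h import *
print(proj("side",[[.4669,-.0888,z] for z in(.005,.028,.04)]).round(1).tolist())
o,d=ray("side",[275,316]);print((o+d*(-.0888-o[1])/d[1]).round(4)); print([onz("side",[275,316],z).round(3).tolist() for z in (.005,.028,.035)])
o=bot.get_obs();print(o["joints"].round(2),o["joint_torque"].round(1),o["tcp_pos"],o["force"].round(1))
im=imaging.grab_frame("side")[290:345,230:320,::-1];cv2.imwrite("pics/g3.png",cv2.resize(im,None,fx=8,fy=8,interpolation=2))
E
```

```text
[[273.2, 323.9], [272.5, 316.7], [272.1, 312.8]]
[ 0.4717 -0.0888  0.0285]
[[0.474, -0.071, 0.005], [0.472, -0.088, 0.028], [0.471, -0.094, 0.035]]
[ -10.95   24.92  120.04   -0.     35.05 -101.99] [  0.  -50.9 -18.9  -0.    0.    0. ] [ 0.46692239 -0.08880397  0.00476235] [-0.9  0.3  0.1]
```

View pics/g3.png

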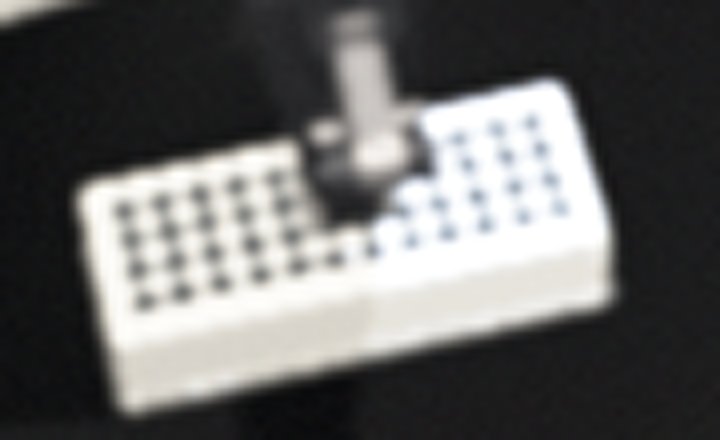

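```bash
python3 - <<'E'
from h import *
for y in(-.126,-.138,-.145):
    o,d=ray("side",[278.5,332]);print(y,(o+d*(y-o[1])/d[1]).round(4))
yv=np.array([.233,.973,0])
for z in(.208,.221,.234,.246): print(z,proj("side",[np.array([.145,.608,z])+s*yv*.05 for s in(-1,0,1)]).round(1).tolist())
a=cv2.imread("pics/side0.png")[20:90,20:110];cv2.imwrite("pics/g4.png",cv2.resize(a,None,fx=6,fy=6,interpolation=2))
E
```

```text
-0.126 [ 0.4708 -0.126   0.0286]
-0.138 [ 0.4692 -0.138   0.0458]
-0.145 [ 0.4683 -0.145   0.0558]
0.208 [[75.5, 82.6], [81.7, 72.2], [87.6, 62.2]]
0.221 [[73.8, 77.5], [80.0, 67.2], [86.0, 57.3]]
0.234 [[72.0, 72.4], [78.4, 62.1], [84.4, 52.3]]
0.246 [[70.3, 67.6], [76.8, 57.3], [82.9, 47.6]]
```

View pics/g4.png

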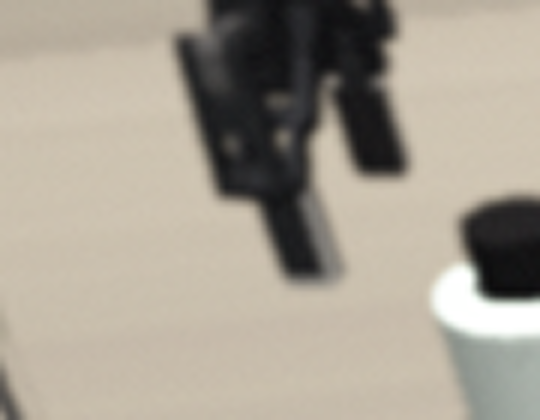

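The fingertips really sit about 25 mm higher than the reported TCP, and this shows both in the start image and here. They closed just above the block. I'll reopen, lower by about 22 mm while watching the force, and grip again.

Emit:
step_arm([
  [[1,0.4,0,-0.5,0],[1,0,0,0,0],[1,0,0,0,0],[1,0,0,0,0],[1,0,0,0,0],[1,0,0,0,0],[1,0,0,0.9,0],[1,0,0,0.8,0],[1,0,0,0.5,0],[1,0,0,0.5,0],[1,0,0,0,0]],
])

```text
clock: 6.62
tcp_pos: [0.4626, -0.0888, -0.0177]
orientation: [[-1.0, -0.018, -0.001], [-0.018, 1.0, 0.0], [0.001, 0.0, -1.0]]
force: [-0.2, -0.3, -0.0]
width: 1.002
```

Emit:
step_arm([
  [[-1,0,0,0,0],[-1,0,0,0,0],[-1,0,0,0,0],[-1,0,0,0,0],[-1,0,0,0,0],[-1,0,0,0,0],[-1,0,0,0,0]],
])

```text
clock: 7.5
tcp_pos: [0.4631, -0.0889, -0.0167]
orientation: [[-1.0, -0.018, 0.001], [-0.018, 1.0, -0.0], [-0.001, -0.0, -1.0]]
force: [-1.4, 0.2, 6.4]
width: 0.526
```

```bash
python3 - <<'E'
from h import *
im=imaging.grab_frame("side")[290:345,230:320,::-1];cv2.imwrite("pics/g5.png",cv2.resize(im,None,fx=6,fy=6,interpolation=2))
E
```

```text
(no output)
```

View pics/g5.png

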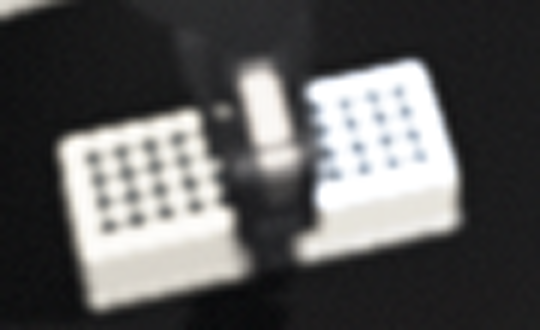

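Gripped (width 0.53, about 45 mm). Now lifting and carrying it over the stand.

Emit:
step_arm([
  [[-1,0,0,-0.5,0],[-1,0,0,-2,0],[-1,0,0,-3.5,0],[-1,0,0,-4,0],[-1,0,0,-3,0],[-1,0,0,-1,0],[-1,0,0,0,0.017],[-1,-0.2,1.8,0,0],[-1,-0.4,3.5,0,0],[-1,-0.5,4.5,0,0],[-1,-0.5,4.5,0,0],[-1,-0.5,4.5,0,0],[-1,-0.5,4.5,0,0],[-1,-0.5,4.2,0,0],[-1,-0.3,2.3,0,0],[-1,-0.1,1.0,0,0],[-1,0,0,0,0]],
])

```text
clock: 9.68
tcp_pos: [0.4969, 0.2189, 0.1217]
orientation: [[-1.0, -0.002, -0.002], [-0.002, 1.0, -0.001], [0.002, -0.001, -1.0]]
force: [-0.2, -0.2, 0.0]
width: 0.521
```

```bash
python3 - <<'E'
from h import *
o=bot.get_obs();print(o["tcp_pos"],o["width"],o["force"].round(1))
im=imaging.grab_frame("side")[90:250,190:350,::-1];b=imaging.grab_frame("top")[200:360,150:310,::-1]
cv2.imwrite("pics/g6.png",np.hstack([cv2.resize(x,None,fx=2.5,fy=2.5,interpolation=2) for x in (im,b)]))
E
```

```text
[0.49689789 0.21891968 0.12167386] 0.5212280015704979 [-0.2 -0.2  0. ]
```

View pics/g6.png

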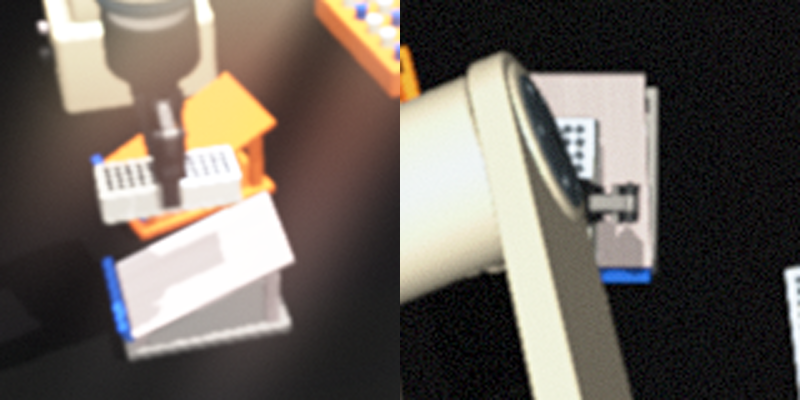

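The block is held level above the stand (side crop (170,185)). Checking its offset from the pixels.

```bash
python3 - <<'E'
from h import *
print("uphill -y top corner",onz("top",[229,247.3],.168).round(4))
bc=np.array([[58,-23,14],[-58,-23,14],[-58,23,14],[58,23,14],[-58,-23,-14],[58,-23,-14]])/1e3
Sd=np.array([[240,147],[101,196],[94,165],[236,146],[105,222],[241,198]])
# picks: near top-left(101,192), far top-left(94,165), far top-right(236,146), near bottoms
Sd=np.array([[240,171],[101,193],[94,165],[236,146],[105,222],[241,198]])/2.5+[190,90]
w=[0,1,1,1,1,1]
def g(p): return ((proj("side",bc+[p[0],p[1],p[2]])-Sd)*np.array(w)[:,None]).ravel()
q=least_squares(g,[.5,.22,.154],loss="soft_l1");print(q.x.round(4),g(q.x).round(1))
E
```

```text
uphill -y top corner [0.5555 0.1906 0.168 ]
[0.5018 0.2171 0.1569] [ 0.   0.   0.3  0.9  0.1 -1.  -2.7 -1.3  0.2  0.   0.4  1.1]
```

Emit:
step_arm([
  [[-1,-0.2,0.3,1.5,0],[-1,0,0,2,0],[-1,0,0,1.2,0],[-1,0,0,0.5,0],[-1,0,0,0.2,0],[-1,0,0,0.2,0],[-1,0,0,0.2,0],[-1,0,0,0.2,0],[-1,0,0,0.2,0],[-1,0,0,0,0]],
])

```text
clock: 11.02
tcp_pos: [0.4995, 0.2221, 0.0606]
orientation: [[-1.0, -0.001, -0.0], [-0.001, 1.0, -0.0], [0.0, -0.0, -1.0]]
force: [-0.1, -0.5, -0.4]
width: 0.525
```

Emit:
step_arm([
  [[-1,0,0,0.2,0],[-1,0,0,0.2,0],[-1,0,0,0.2,0],[-1,0,0,0,0]],
])

```text
clock: 11.52
tcp_pos: [0.4992, 0.2223, 0.0554]
orientation: [[-1.0, -0.001, -0.001], [-0.001, 1.0, 0.0], [0.001, 0.0, -1.0]]
force: [-6.3, -1.0, 11.5]
width: 0.524
```

Emit:
step_arm([
  [[-1,0,0,0.15,0],[-1,0,0,0.15,0],[-1,0,0,0,0]],
])

```text
clock: 11.9
tcp_pos: [0.4983, 0.2222, 0.0522]
orientation: [[-1.0, -0.001, -0.002], [-0.001, 1.0, -0.0], [0.002, -0.0, -1.0]]
force: [-8.9, 0.7, 12.0]
width: 0.522
```

The block is pivoting in the pads at about 15 N, as planned.

Emit:
step_arm([
  [[-1,0,0,0.15,0],[-1,0,0,0.15,0],[-1,0,0,0.15,0],[-1,0,0,0.15,0],[-1,0,0,0,0]],
])

```text
clock: 12.52
tcp_pos: [0.4979, 0.2221, 0.046]
orientation: [[-1.0, -0.001, -0.003], [-0.001, 1.0, -0.0], [0.003, -0.0, -1.0]]
force: [-9.4, 0.0, 10.1]
width: 0.527
```

Emit:
step_arm([
  [[-1,0,0,0.15,0],[-1,0,0,0.15,0],[-1,0,0,0.15,0],[-1,0,0,0,0]],
])

```text
clock: 13.02
tcp_pos: [0.4982, 0.2221, 0.0415]
orientation: [[-1.0, -0.001, -0.002], [-0.001, 1.0, -0.0], [0.002, -0.0, -1.0]]
force: [-8.1, 0.1, 9.4]
width: 0.522
```

Emit:
step_arm([
  [[-1,0,0,0.15,0],[-1,0,0,0.1,0],[-1,0,0,0,0]],
])

```text
clock: 13.4
tcp_pos: [0.4984, 0.2221, 0.0391]
orientation: [[-1.0, -0.001, -0.002], [-0.001, 1.0, -0.0], [0.002, -0.0, -1.0]]
force: [-7.4, -0.1, 9.6]
width: 0.525
```

```bash
python3 - <<'E'
from h import *
im=imaging.grab_frame("side")[120:240,210:330,::-1]
cv2.imwrite("pics/g7.png",cv2.resize(im,None,fx=5,fy=5,interpolation=2))
E
```

```text
(no output)
```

View pics/g7.png

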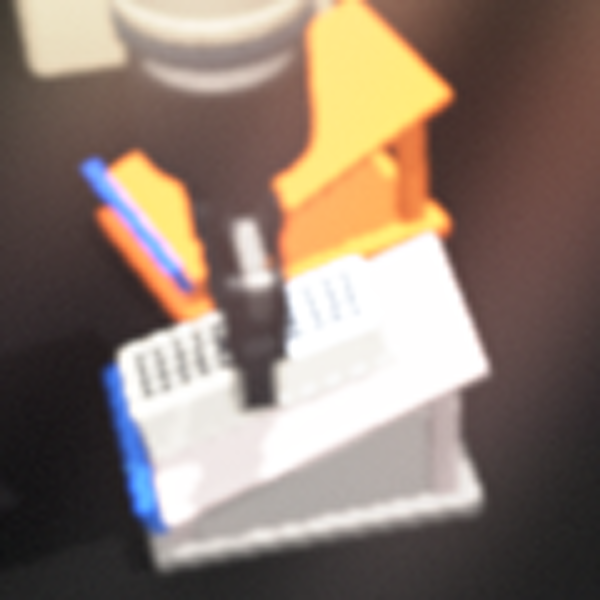

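The block now tilts nearly with the face, and its lower end is close to the blue ledge (crop (150,455)). I'll go on in 1 mm steps until the force rises.

Emit:
step_arm([
  [[-1,0,0,0.1,0],[-1,0,0,0.1,0],[-1,0,0,0,0]],
])

```text
clock: 13.82
tcp_pos: [0.4985, 0.2221, 0.0372]
orientation: [[-1.0, -0.001, -0.002], [-0.001, 1.0, -0.0], [0.002, -0.0, -1.0]]
force: [-7.7, -0.6, 11.3]
width: 0.523
```

Emit:
step_arm([
  [[-1,0,0,0.1,0],[-1,0,0,0,0]],
])

```text
clock: 14.08
tcp_pos: [0.4986, 0.2221, 0.0363]
orientation: [[-1.0, -0.001, -0.001], [-0.001, 1.0, -0.0], [0.001, -0.0, -1.0]]
force: [-7.3, -1.1, 10.9]
width: 0.524
```

Emit:
step_arm([
  [[-1,0,0,0.1,0],[-1,0,0,0,0]],
])

```text
clock: 14.32
tcp_pos: [0.4987, 0.2221, 0.0352]
orientation: [[-1.0, -0.001, -0.001], [-0.001, 1.0, -0.0], [0.001, -0.0, -1.0]]
force: [-6.6, -0.3, 10.2]
width: 0.524
```

Emit:
step_arm([
  [[-1,0,0,0.1,0],[-1,0,0,0,0]],
])

```text
clock: 14.58
tcp_pos: [0.4987, 0.2221, 0.0342]
orientation: [[-1.0, -0.001, -0.001], [-0.001, 1.0, -0.0], [0.001, -0.0, -1.0]]
force: [-7.0, 0.1, 10.1]
width: 0.524
```

Emit:
step_arm([
  [[-1,0,0,0.1,0],[-1,0,0,0,0]],
])

```text
clock: 14.82
tcp_pos: [0.4987, 0.2222, 0.0333]
orientation: [[-1.0, -0.001, -0.001], [-0.001, 1.0, -0.0], [0.001, -0.0, -1.0]]
force: [-7.9, -1.8, 11.7]
width: 0.522
```

Emit:
step_arm([
  [[-1,0,0,0.05,0],[-1,0,0,0,0]],
])

```text
clock: 15.08
tcp_pos: [0.4987, 0.2222, 0.0332]
orientation: [[-1.0, -0.001, -0.001], [-0.001, 1.0, -0.0], [0.001, -0.0, -1.0]]
force: [-9.2, -1.7, 16.3]
width: 0.525
```

The force has risen to 16 N and motion has stopped, so the block is flat on the face. Releasing and rising straight up.

Emit:
step_arm([
  [[0.15,0,0,0,0],[0.3,0,0,0,0],[0.6,0,0,0,0],[1,0,0,0,0],[1,0,0,0,0],[1,0,0,0,0],[1,0,0,0,0]],
])

```text
clock: 15.95
tcp_pos: [0.4996, 0.2221, 0.0323]
orientation: [[-1.0, -0.001, 0.0], [-0.001, 1.0, 0.0], [-0.0, 0.0, -1.0]]
force: [-0.2, -0.1, -0.1]
width: 0.998
```

Emit:
step_arm([
  [[1,0,0,-1,0],[1,0,0,-2,0],[1,0,0,-4,0],[1,0,0,-5,0],[1,0,0,-4,0],[1,2,-4,-2,0],[1,2,-5,0,0],[1,2,-5,0,0],[1,2,-5,0,0],[1,2,-5,0,0],[1,1,-3,0,0],[1,0,0,0,0]],
])

```text
clock: 17.45
tcp_pos: [0.3892, -0.0495, 0.213]
orientation: [[-1.0, 0.002, 0.001], [0.002, 1.0, -0.0], [-0.001, -0.0, -1.0]]
force: [1.4, 0.5, -0.6]
width: 1.003
```

```bash
python3 - <<'E'
from h import *
im=imaging.grab_frame("side");b=imaging.grab_frame("top")
cv2.imwrite("pics/g8.png",np.hstack([cv2.resize(x[:,:,::-1],(400,400),interpolation=2) for x in (im[130:250,210:330],b[210:330,160:280])]))
for c in("side","top"):
    for l in("blue_block_center","bottle_center","block_center"): print(c,l,[(np.round(d["point"]).tolist(),round(d["confidence"],2)) for d in finder.find_in(c,l)])
E
```

```text
side blue_block_center [([327.0, 429.0], 0.8)]
side bottle_center [([437.0, 321.0], 0.74)]
side block_center [([260.0, 194.0], 0.89), ([226.0, 279.0], 0.78)]
top blue_block_center [([499.0, 275.0], 0.76)]
top bottle_center [([439.0, 157.0], 0.63), ([222.0, 280.0], 0.32)]
top block_center [([224.0, 282.0], 0.82), ([317.0, 330.0], 0.69)]
```

View pics/g8.png

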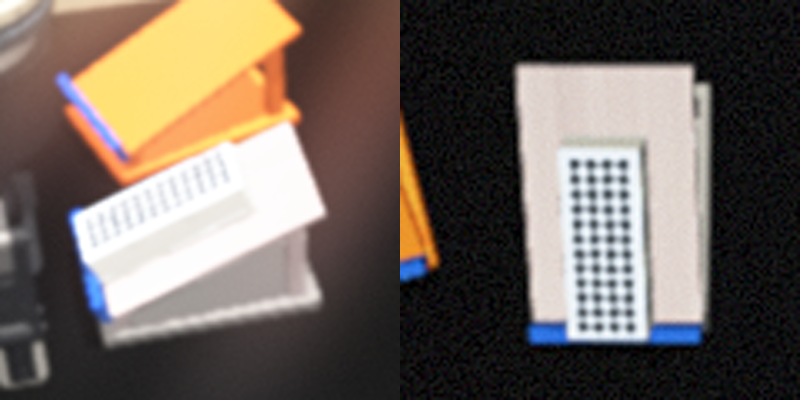

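```bash
python3 - <<'E'
from h import *
R,t=deckT([.4501,.219,.0009])
P=np.array([[0,23,28],[0,-23,28],[116,-23,28],[116,23,28]])/1e3@R.T+t
print("pred seated",((proj("top",P)-[160,210])*400/120+[400,0]).round(0).tolist(),((proj("side",P)-[210,130])*400/120).round(0).tolist())
print("pix seen top (568,340),(650,340),(645,147),(558,147); side far-low(75,213) near-low(98,262)")
E
```

```text
pred seated [[568.0, 338.0], [648.0, 339.0], [640.0, 148.0], [558.0, 147.0]] [[72.0, 221.0], [82.0, 265.0], [239.0, 188.0], [225.0, 146.0]]
pix seen top (568,340),(650,340),(645,147),(558,147); side far-low(75,213) near-low(98,262)
```

The corners match the seated prediction within about 1 camera pixel in the top view, and the block sits against the ledge and centred. Blue block and bottle are unmoved within detector noise, so I'm handing in.

```bash
python3 -c "
from plant import bot
print(bot.close_job())"
```

```text
the job is handed in; nothing more can be done
None
```

The far pale block is on the steel stand, wells up and lengthwise down the slope, with its lower end against the blue ledge. I let it go and handed the job in at about 18 s; no verdict was reported.

**What I did:** I gripped the block across its width and held it level over the stand. Pressing its uphill edge down onto the face pivoted it flat in the pads, peaking at about 19 N. Then I opened the gripper and moved clear.

**First grasp missed:** The real fingertips sit about 25 mm higher than the reported TCP height. The fingers closed empty just above the block without moving it. I spotted this in the images, lowered by about 22 mm and gripped it properly the second time.

**Last checks:**
- **Top view:** the block's corners match a properly seated block to within about 1.5 camera pixels (roughly 3 mm), and it is centred across the face.
- **Side view:** my rough corner picks were up to about 5 camera pixels off along the slope. They disagree slightly with the top view, and I did not check further.
- **Blue block and bottle:** the detected positions moved by no more than 4 pixels from the start, which is about the detector's noise.

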